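Free the seized pin from the bearing casting

ROBOT

A 6-joint arm with a two-finger parallel gripper is mounted at the origin on a cart in front of the work surface, level with it; the furniture and walls round the work are solid. World frame = base frame: x ahead of the robot, y to its left, z up, the work surface at z = 0. Lengths are in m, angles in rad, forces in N, time in s.
With the tool pointing down it reaches from about 0.425 to 0.95 m from the base axis. Payload 3.5 kg.
Tool frame: the origin (TCP) lies midway between the tips of the shut fingers; the grasp point (between the pads) lies 19 mm behind it; z points along the fingers, y is the line along which they close (so a half turn about z gives the same grasp; the last joint's range is limited). The gripper opens to 85 mm and grips with 20 to 120 N. Pads are 22 mm wide; open, the fingers measure 114 mm over their backs; the gripper's body (76 mm by 85 mm) begins 54 mm behind the grasp point. The pads swing forward as they close: fully open they stand 13 mm farther back than shut.
Start: joints at [-1.359, 0.286, 1.577, -0, 1.279, -0.15], TCP at [0.239, -0.631, 0.231] pointing down, gripper open.
Joint ranges: [-2.77, 2.77], [-0.9, 2.22], [0.21, 2.48], [-1.53, 4.67], [0.24, 2.81], [-2.84, 2.84]. Speed limits (rad/s): [2.79, 2.79, 3.14, 3.14, 3.14, 3.14].

INTERFACE

Orientations are given as a unit quaternion [x, y, z, w].
In Python, from plant import get_state, read_camera, ctrl gives the robot as it stands.
- The arm moves only by the shell command python3 -m crank 'ROWS' [FORCE]. ROWS is JSON, a list of rows, each a list of 3 entries, a list of its own where there are three numbers: the shift along the tool's x, y, z in mm, then the turn about the tool's z in degrees, then the closure in counts, from 0 (fully open) to 255 (shut). In form: [[[tx, ty, tz], yaw, claw], ...]. A call has 1 to 10 rows; each row is the pose to reach, as a shift and turn from the pose commanded when the call began, along the tool's axes at that moment; what a row does not reach only later rows make up. A row lasts 1/10 s, in which the tool goes at most 50 mm and 8.59 degrees, less where a joint would pass 70% of its speed; a pose out of reach is approached as far as the arm can. A call with a gripper value outside its range is refused whole. The fingers move at their own pace and stop on an object; FORCE is the grip in N (left out, the last holds). Time passes only in rows, so rows that repeat a pose let the fingers close. It gives the time, the measured TCP pose, the force, the opening and the grip force at its end, in the units of the state.
- get_state(): the state, without advancing time (a new reading comes with each control period).
- read_camera(name): name is "scene" or "top" or "wrist"; returns a dict with "frame" (384x512x3 uint8, blue, green, red), "range_z" (384x512 float32, m along the optical axis (not along the pixel's ray), 0 where there is no reading), "vfov" (degrees; the focal length in pixels is half the picture's height over the tangent of half this angle, whatever the lens; pixels are square), "cx", "cy" (the principal point, pixels), "k1" (the pictures are not rectified: a ray, as slopes to the right and down, at radius r is drawn at 1 + k1 r^2 times it, then the intrinsics apply), "origin" and "orientation" of the camera in the world. Camera axes: x right, y down, z forward; pixel columns grow to the right and rows downward; lengths in m; the calibration is good to about 2 mm. A picture is of the moment at which its call begins.
- ctrl.sign_off(): hands the job in; it is judged then, once.
The state is a dict: "time": time; "qpos": joint angles; "dq": joint speeds; "joint_efforts": joint torques, N m; "eef_pos": TCP position; "tcp_rot": TCP orientation; "contact_force": force on the tool from outside, world axes, zero at the start; "wrist_torque": the same for the moment, N m; "opening": opening from 0.0 (shut) to 1.0 (fully open); "finger_force": force on a finger pad.
Only numpy, scipy, OpenCV 4.12 (cv2) and the standard library are available. Lean on these libraries where they do the work, as an engineer would, in place of code of your own. Each camera call takes 0.05 s, during which the arm holds its last target. There are 200 camera calls.

TASK

The flat-headed steel pin is seized in the grey casting, which only sits loosely on two dowels. Work the pin out by twisting it back and forth through clearly visible angles while pulling it gently upwards, without dragging the casting up off its plate, and put the pin in the shallow parts tray. The low round pin at the casting's other end stays.

Things in the scene. Friction and masses are not known exactly. Their poses are not given: they have to be found in the camera images.
- pin_head (a point): Centre of the flat head of the 0.2 kg steel pin to pull: an upright lug 14 mm thick (x axis; grip across it), 40 mm wide (y), 28 mm tall (z, up). Below it a round 24 mm shank, 76 mm tall in all. At the start 34 mm of shank is in the bore, 14 mm shows below the head, and its axes are parallel to the casting's; twist at least 10 degrees away from that and back through it while in the bore.
- pin_foot (a point): Centre of the pin's flat foot, 62 mm below the head's centre along its axis. The first 20 mm of the way out is rusty: a straight pull meets 17 to 25 N, more than the casting's weight, so the casting comes up too; while the pin is being turned (under 0.35 N m) a light pull moves it, e.g. 4 mm up during each 0.8 rad turn to one side or the other. Then it is loose.
- bore_mouth (a point): Centre of the mouth of the blind bore (26 mm wide, 34 mm deep), 58 mm above the bench on the flat top of the grey casting: 64 (x) by 128 (y) by 46 mm tall, on a fixed 12 mm plate. The bore is 26 mm from its middle towards -y; z is up. A low round fixed pin, 22 mm wide, 12 mm high, is 62 mm away towards +y; two 10 mm dowel ends stand 4 mm proud at x +22, y -26 and +78 mm.
- casting (a joint): How far the grey casting has been lifted off its plate, in m: 0 when seated. It slides freely up its two dowels, weighs 1.3 kg, cannot turn, and sinks back by its own weight. More than 10 mm is too much.
- tray_in (a point): Centre of the inner floor, 4 mm above the bench, of the open shallow dark steel parts tray: 200 mm (x) by 150 mm (y) outside, walls 4 mm thick, 32 mm high; fixed to the bench.
Mind the look-alikes: they are no part of the job. What is shaped like the part that bears pin_head but blue is not meant.

How it is judged:
On the way, in this order (a step that is already met when the one before it is completed fails the run):
1. the pin is twisted 8 degrees or more one way, still in its bore (angle between the x axis of pin_head and the x axis of bore_mouth, either way round above 0.14 rad and z of pin_foot in the frame of bore_mouth below -0.004 m and horizontal distance between pin_foot and bore_mouth below 0.008 m), for 0.02 s.
2. it is twisted back to within 5 degrees of where it started, still in its bore (angle between the x axis of pin_head and the x axis of bore_mouth, either way round below 0.09 rad and z of pin_foot in the frame of bore_mouth below -0.004 m and horizontal distance between pin_foot and bore_mouth below 0.008 m), for 0.02 s.
At the end, for the whole second after the job is handed in: The pin stands or lies in the tray: head centre within 100 mm (x) and 80 mm (y) of the tray's middle and less than 75 mm above its floor, foot within 100 mm and 75 mm; the casting is down on its plate within 4 mm (x of pin_head in the frame of tray_in between -0.1 and 0.1 m and y of pin_head in the frame of tray_in between -0.08 and 0.08 m and z of pin_head in the frame of tray_in below 0.075 m and x of pin_foot in the frame of tray_in between -0.1 and 0.1 m and y of pin_foot in the frame of tray_in between -0.075 and 0.075 m and value of joint casting below 0.004 m); the robot touches nothing.
It fails at once if the casting is dragged more than 10 mm up its dowels (value of joint casting above 0.01 m).
It also fails if it takes over 58 s, if anything falls off the work surface, if the arm or the gripper's body presses on something with over 40 N, if the wrist force passes 120 N, or if a joint passes its speed limit or range.

## Working session

There is one attempt and no reset: what is moved stays moved. The work goes in short steps, Python scripts to look and compute and a shell command to move; the robot and the scene stay as the last step left them, time stands still between calls to the robot, and variables do not carry over. Pictures are saved under pics/ and viewed, at most 10 in all, crops included, and the job is handed in when it is done.

```bash
ls; mkdir -p pics; cat > h.py <<'E'
import numpy as np, cv2
from scipy.spatial.transform import Rotation as R
from plant import get_state, read_camera, ctrl
def cloud(c):
    h,w=c["range_z"].shape; f=h/2/np.tan(np.radians(c["vfov"])/2)
    K=np.array([[f,0,c["cx"]],[0,f,c["cy"]],[0,0,1.]])
    u,v=np.meshgrid(np.arange(w),np.arange(h))
    p=np.stack([u,v],-1).reshape(-1,1,2).astype(float)
    s=cv2.undistortPoints(p,K,np.array([c["k1"],0,0,0,0.])).reshape(h,w,2)
    z=c["range_z"][...,None]; P=np.concatenate([s*z,z],-1)
    W=P@R.from_quat(c["orientation"]).as_matrix().T+np.array(c["origin"])
    W[c["range_z"]==0]=np.nan
    return W
def snap(n,fn):
    c=read_camera(n); cv2.imwrite(f"pics/{fn}.png",c["frame"]); np.save(f"{fn}.npy",cloud(c)); return c
E
python3 - <<'E'
from h import *
for n in("top","scene"):
    c=snap(n,n+"0"); print(n,c["origin"],c["orientation"],c["vfov"],c["k1"])
a=[cv2.imread(f"pics/{n}0.png") for n in("top","scene")]
cv2.imwrite("pics/both.png",cv2.resize(np.vstack(a),(400,600)) if 0 else a[0])
s=get_state();print(s)
E
```

```text
pics
top [0.39481777 0.01454007 0.93700706] [ 0.70741914 -0.70365315  0.05914714 -0.03052915] 56.48195867817449 0.0037639897430779435
scene [0.09143175 0.5891902  0.64688665] [-0.26842195  0.85793889 -0.41864571  0.12894295] 46.54464251367596 -0.1105919464794795
{'time': 0.1, 'qpos': array([-1.35901706e+00,  2.87110052e-01,  1.57804340e+00, -2.02520003e-05,
        1.27863095e+00, -1.50019459e-01]), 'dq': array([ 0.00037625, -0.00142151, -0.00290616,  0.00108621, -0.00067481,
        0.00214666]), 'joint_efforts': array([ 8.81887972e-04, -4.07298410e+01, -2.93696862e+01, -1.64540211e-04,
        3.41887157e-03,  5.16108543e-06]), 'eef_pos': array([ 0.23880277, -0.63069713,  0.2300566 ]), 'tcp_rot': array([ 9.83681165e-01,  1.79917107e-01, -4.35241979e-05, -1.09505318e-03]), 'contact_force': array([-0.76304415,  0.54204125, -0.13510252]), 'wrist_torque': array([-0.06668516, -0.03379562,  0.02462775]), 'finger_force': 0.0, 'opening': 0.9948095816184113}
```

View pics/top0.png

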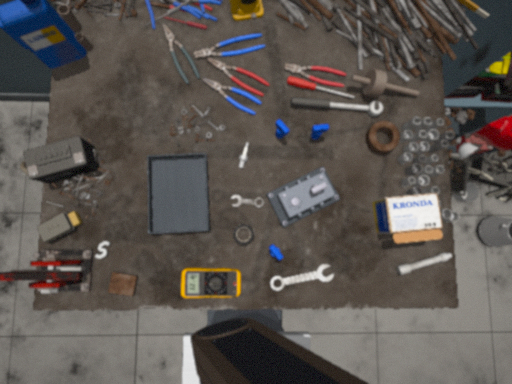

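View pics/scene0.png

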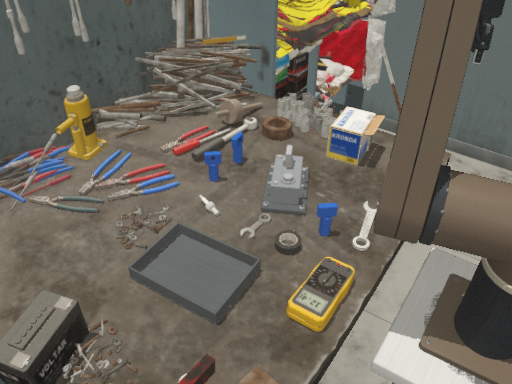

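The top view shows the tray at about (179,194) and the casting at about (303,195). The pin head is near (320,187), and blue decoys lie around it. Next I'll fit these from the cloud.

```bash
python3 - <<'E'
from h import *
W=np.load("top0.npy"); S=np.load("scene0.npy")
def rect(m,P,name):
    p=P[m][:,:2].astype(np.float32); r=cv2.minAreaRect(p); print(name,len(p),r,np.median(P[m],0), p.mean(0))
def win(sh,u0,u1,v0,v1):
    m=np.zeros(sh,bool); m[v0:v1,u0:u1]=1; return m
w=win(W.shape[:2],258,350,160,230)
for a,b,n in((.045,.066,"cast top"),(.085,.12,"head")):
    rect(w&(W[...,2]>a)&(W[...,2]<b),W,n)
w2=win(W.shape[:2],140,220,145,245)
rect(w2&(W[...,2]>.022)&(W[...,2]<.045),W,"tray rim"); rect(w2&(W[...,2]>-.01)&(W[...,2]<.012)&win(W.shape[:2],156,202,162,228),W,"tray floor")
ws=win(S.shape[:2],255,315,135,215)
for a,b,n in((.05,.066,"S cast top"),(.066,.12,"S head/shank"),(.075,.12,"S head")):
    m=ws&(S[...,2]>a)&(S[...,2]<b); rect(m,S,n)
m=w&(W[...,2]>.066); print(np.round(W[m],3)[:60])
im=cv2.imread("pics/top0.png")[165:225,260:345]; im2=cv2.imread("pics/scene0.png")[135:220,250:325]
cv2.imwrite("pics/z.png",np.hstack([cv2.resize(im,(425,400)),cv2.resize(im2,(353,400))]))
E
```

```text
cast top 1180 ((0.49898943305015564, -0.14332586526870728), (0.08049289882183075, 0.12885206937789917), 26.20114517211914) [ 0.49721884 -0.13871586  0.05841714] [ 0.49743393 -0.13996567]
head 100 ((0.5104920864105225, -0.165979266166687), (0.013067617081105709, 0.03894773870706558), 26.216068267822266) [ 0.50994467 -0.16504039  0.10001355] [ 0.50988024 -0.16503124]
tray rim 568 ((0.5042937397956848, 0.18002527952194214), (0.20029166340827942, 0.15010850131511688), 3.2527129650115967) [0.5131982  0.19510143 0.03172598] [0.5085254 0.1852567]
tray floor 3027 ((0.5011868476867676, 0.18158364295959473), (0.17226001620292664, 0.11870941519737244), 1.2446999549865723) [0.50099902 0.18087637 0.00457243] [0.5007415  0.18088193]
S cast top 868 ((0.5009928345680237, -0.1466895043849945), (0.07121313363313675, 0.1341816633939743), 28.554914474487305) [ 0.4944337  -0.13547299  0.05887997] [ 0.49430692 -0.13591315]
S head/shank 192 ((0.4969182014465332, -0.14598175883293152), (0.0211810152977705, 0.09075614809989929), 30.482324600219727) [ 0.50255924 -0.15452147  0.08054684] [ 0.49868193 -0.148735
[... 927 characters left out ...]
02]
 [ 0.515 -0.173  0.099]
 [ 0.515 -0.175  0.1  ]
 [ 0.515 -0.178  0.097]
 [ 0.515 -0.179  0.101]
 [ 0.515 -0.182  0.099]
 [ 0.515 -0.184  0.102]
 [ 0.516 -0.156  0.072]
 [ 0.516 -0.159  0.072]
 [ 0.512 -0.156  0.099]
 [ 0.513 -0.158  0.098]
 [ 0.512 -0.16   0.1  ]
 [ 0.512 -0.163  0.101]
 [ 0.512 -0.165  0.1  ]
 [ 0.512 -0.167  0.104]
 [ 0.513 -0.17   0.099]
 [ 0.512 -0.172  0.101]
 [ 0.513 -0.175  0.099]
 [ 0.512 -0.177  0.103]
 [ 0.513 -0.18   0.099]
 [ 0.512 -0.182  0.101]
 [ 0.512 -0.184  0.1  ]
 [ 0.51  -0.151  0.097]
 [ 0.51  -0.153  0.099]
 [ 0.51  -0.156  0.098]
 [ 0.51  -0.157  0.103]
 [ 0.51  -0.16   0.102]
 [ 0.51  -0.163  0.1  ]
 [ 0.51  -0.165  0.102]
 [ 0.51  -0.168  0.099]]
```

View pics/z.png

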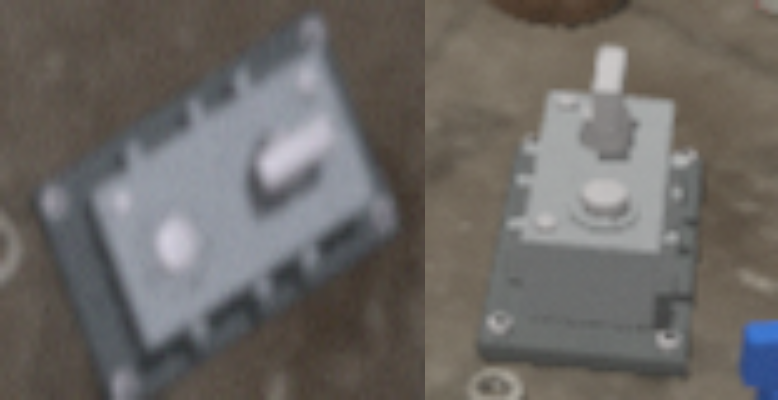

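Head centre is (0.510,-0.1655) with its top at 0.100 as expected, and the casting yaw is 26.2°. The tray centre is (0.504,0.180). I'll move above the pin.

```bash
python3 -m crank '[[[418,-339,0],-95.5,0],[[418,-339,0],-95.5,0],[[418,-339,0],-95.5,0],[[418,-339,0],-95.5,0],[[418,-339,0],-95.5,0],[[418,-339,0],-95.5,0],[[418,-339,0],-95.5,0],[[418,-339,0],-95.5,0],[[418,-339,0],-95.5,0],[[418,-339,0],-95.5,0]]' 60
cat >> h.py <<'E'
def go(target,yaw):
    s=get_state(); M=R.from_quat(s["tcp_rot"]).as_matrix(); x=M[:,0]
    a=np.degrees(np.arctan2(x[1],x[0])); d=(np.array(target)-s["eef_pos"])@M*1000
    print("t",s["time"],"tcp",s["eef_pos"].round(4),"yaw",a.round(2),"tilt",M[:,2].round(4),"shift",d.round(1),"turn",round(-((yaw-a+180)%360-180),2),"F",s["contact_force"].round(1),"q6",s["qpos"][5].round(2))
E
python3 -c "
from h import *; go((.5103,-.1655,.19),116.2)"
```

```text
time: 1.1
eef_pos: [0.4911, -0.1972, 0.231]
tcp_rot: [0.595, 0.804, -0.0, -0.0]
contact_force: [1.2, 0.7, -0.2]
opening: 1.0
finger_force: 0.0
t 1.1 tcp [ 0.4911 -0.1972  0.231 ] yaw 107.02 tilt [-3.e-04  2.e-04 -1.e+00] shift [24.7 27.7 41. ] turn -9.18 F [ 1.2  0.7 -0.2] q6 -0.87
```

```bash
python3 -m crank '[[[24,28,41],-9,0],[[24,28,41],-9,0],[[24,28,41],-9,0],[[24,28,41],-9,0]]'
python3 - <<'E'
from h import *
go((.5103,-.1655,.14),116.2)
c=snap("wrist","w0"); W=np.load("w0.npy"); print(c["origin"])
m=(W[...,2]>.09)&(W[...,2]<.11)
r=cv2.minAreaRect(W[m][:,:2].astype(np.float32)); print(m.sum(),r,np.median(W[m],0))
v=np.argwhere(m);print(v.min(0),v.max(0))
m=(W[...,2]>.054)&(W[...,2]<.060); print(m.sum(),cv2.minAreaRect(W[m][:,:2].astype(np.float32)))
E
```

```text
time: 1.5
eef_pos: [0.5106, -0.1692, 0.191]
tcp_rot: [0.533, 0.846, -0.0, 0.0]
contact_force: [0.8, 0.3, -0.1]
opening: 1.0
finger_force: 0.0
t 1.5 tcp [ 0.5106 -0.1692  0.191 ] yaw 115.57 tilt [ 5.e-04 -8.e-04 -1.e+00] shift [ 3.5  1.3 51. ] turn -0.63 F [ 0.8  0.3 -0.1] q6 -0.95
[ 0.48213025 -0.1101003   0.33350286]
1567 ((0.469425231218338, -0.28907203674316406), (0.29045575857162476, 0.03506828099489212), 71.35860443115234) [ 0.50488436 -0.17608937  0.09883256]
[164  48] [383 269]
9599 ((0.6132062673568726, -0.18493399024009705), (0.3502737879753113, 0.26779893040657043), 13.391180992126465)
```

View pics/w0.png

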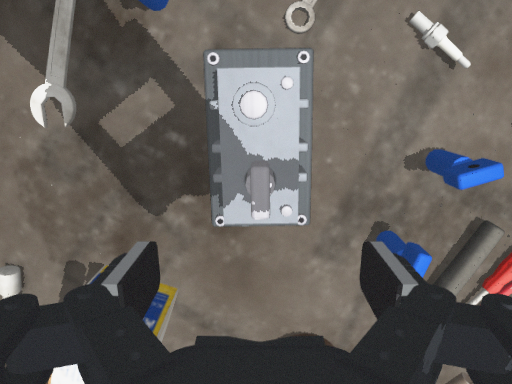

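The wrist view shows the casting at around (258,140), with the pin's lug at about (260,190) and aligned with the tool. The fingers are visible at the bottom. I'll measure the lug in this window.

```bash
python3 - <<'E'
from h import *
W=np.load("w0.npy")[155:228,210:306]
for a,b in((.092,.11),(.054,.061)):
    m=(W[...,2]>a)&(W[...,2]<b); print(m.sum(),cv2.minAreaRect(W[m][:,:2].astype(np.float32)),W[m].mean(0))
go((.5103,-.1655,.14),116.2)
E
```

```text
1035 ((0.5098938345909119, -0.1680656373500824), (0.01365377102047205, 0.03938443958759308), 25.987075805664062) [ 0.50962444 -0.16707649  0.09932934]
3794 ((0.5142372846603394, -0.17623940110206604), (0.06428531557321548, 0.06004394590854645), 26.14716911315918) [ 0.51304172 -0.17520232  0.05787312]
t 1.55 tcp [ 0.5108 -0.1697  0.1916] yaw 115.54 tilt [ 0.0016 -0.0013 -1.    ] shift [ 4.1  1.3 51.6] turn -0.66 F [0.7 0.3 0.1] q6 -0.95
```

```bash
python3 -m crank '[[[3,0,45],-0.6,0],[[3,0,85],-0.6,0],[[3,0,105],-0.6,0],[[3,0,115],-0.6,0],[[3,0,115],-0.6,0],[[3,0,115],-0.6,0]]'
python3 -c "
from h import *; go((.5100,-.167,.075),116.1)"
```

```text
time: 2.15
eef_pos: [0.5104, -0.1669, 0.0771]
tcp_rot: [0.528, 0.849, 0.0, 0.002]
contact_force: [0.7, -1.0, 0.0]
opening: 0.999
finger_force: 0.0
t 2.15 tcp [ 0.5104 -0.1669  0.0771] yaw 116.2 tilt [ 0.0028 -0.0016 -1.    ] shift [ 0.1 -0.4  2.1] turn 0.1 F [ 0.7 -1.   0. ] q6 -0.96
```

```bash
python3 -m crank '[[[0,0,1],0,255],[[0,0,1],0,255],[[0,0,1],0,255],[[0,0,1],0,255],[[0,0,1],0,255],[[0,0,1],0,255],[[0,0,1],0,255],[[0,0,1],0,255]]' 80
python3 -c "
from h import *; go((.5100,-.167,.075),116.1); print(get_state()['wrist_torque'])"
```

```text
time: 2.95
eef_pos: [0.5095, -0.1656, 0.0748]
tcp_rot: [0.528, 0.849, 0.0, 0.0]
contact_force: [-1.4, 0.9, 4.4]
opening: 0.146
finger_force: 79.3
t 2.95 tcp [ 0.5095 -0.1656  0.0748] yaw 116.28 tilt [ 1.e-04 -0.e+00 -1.e+00] shift [-1.5 -0.1 -0.2] turn 0.18 F [-1.4  0.9  4.4] q6 -0.96
[0.16583758 0.20872572 0.11426352]
```

```bash
python3 -m crank '[[[0,0,0.5],6,255],[[0,0,0],14,255],[[0,0,-1],22,255],[[0,0,-1],24,255],[[0,0,-1.5],16,255],[[0,0,-2],8,255],[[0,0,-3],0,255],[[0,0,-3.5],-8,255],[[0,0,-4.5],-16,255],[[0,0,-5],-24,255]]'
python3 -c "
from h import *; go((.5095,-.1656,.075),116.28); print(get_state()['wrist_torque'])"
```

```text
time: 3.95
eef_pos: [0.5081, -0.1653, 0.0771]
tcp_rot: [0.338, 0.941, -0.0, -0.001]
contact_force: [0.6, -3.2, -5.1]
opening: 0.146
finger_force: 78.2
t 3.95 tcp [ 0.5081 -0.1653  0.0771] yaw 140.55 tilt [-2.2e-03  4.0e-04 -1.0e+00] shift [-1.3  0.7  2.1] turn 24.27 F [ 0.6 -3.2 -5.1] q6 -1.39
[-0.51872464  0.02282277 -0.22216939]
```

Pull is light (5 N), so the casting is seated. Continuing.

```bash
python3 -m crank '[[[0,0,0],6,255],[[0,0,-0.5],14,255],[[0,0,-1.5],22,255],[[0,0,-2],30,255],[[0,0,-3],38,255],[[0,0,-4],46,255],[[0,0,-4],38,255],[[0,0,-5],30,255],[[0,0,-6],22,255],[[0,0,-6.5],14,255]]'
python3 -c "
from h import *; go((.5095,-.1656,.075),116.28)"
python3 -m crank '[[[0,0,-1],-8,255],[[0,0,-1.5],-14,255],[[0,0,-1.5],-6,255],[[0,0,-2],2,255],[[0,0,-3],10,255],[[0,0,-3.5],18,255],[[0,0,-4.5],26,255],[[0,0,-5],32,255]]'
python3 -c "
from h import *; go((.5095,-.1656,.075),116.28)"
```

```text
time: 4.95
eef_pos: [0.5083, -0.165, 0.0835]
tcp_rot: [0.45, 0.893, 0.0, -0.001]
contact_force: [1.2, -1.7, -6.5]
opening: 0.143
finger_force: 78.6
t 4.95 tcp [ 0.5083 -0.165   0.0835] yaw 126.52 tilt [-0.0015  0.0013 -1.    ] shift [-1.2  0.6  8.5] turn 10.24 F [ 1.2 -1.7 -6.5] q6 -1.14
time: 5.75
eef_pos: [0.5092, -0.1651, 0.0886]
tcp_rot: [0.682, 0.731, 0.001, 0.0]
contact_force: [3.9, -1.4, -8.7]
opening: 0.147
finger_force: 78.5
t 5.75 tcp [ 0.5092 -0.1651  0.0886] yaw 94.02 tilt [ 1.2e-03  3.0e-04 -1.0e+00] shift [-0.5  0.2 13.6] turn -22.26 F [ 3.9 -1.4 -8.7] q6 -0.57
```

```bash
python3 - <<'E'
from h import *
c=snap("scene","s1"); S=np.load("s1.npy"); S0=np.load("scene0.npy")
for v,u in((205,285),(208,275),(207,292)): print(S0[v,u].round(4),S[v,u].round(4))
a=np.nanmean(S0[180:187,272:276,2]);b=np.nanmean(S[180:187,272:276,2]);print(a,b)
im=cv2.imread("pics/s1.png")[100:220,230:350]; cv2.imwrite("pics/s1z.png",cv2.resize(im,(480,480)))
go((.5095,-.1656,.075),116.28)
E
```

```text
[ 0.4644 -0.083   0.0144] [ 0.4651 -0.0843  0.0132]
[ 0.4795 -0.0656  0.0104] [ 0.48   -0.0664  0.0097]
[ 0.4485 -0.0867  0.0136] [ 0.4502 -0.09    0.0106]
0.059104148348452915 0.05901829556494965
t 5.8 tcp [ 0.5093 -0.1651  0.0888] yaw 93.83 tilt [ 1.2e-03  6.0e-04 -1.0e+00] shift [-0.5  0.2 13.8] turn -22.45 F [ 3.6 -0.7 -6.6] q6 -0.57
```

View pics/s1z.png

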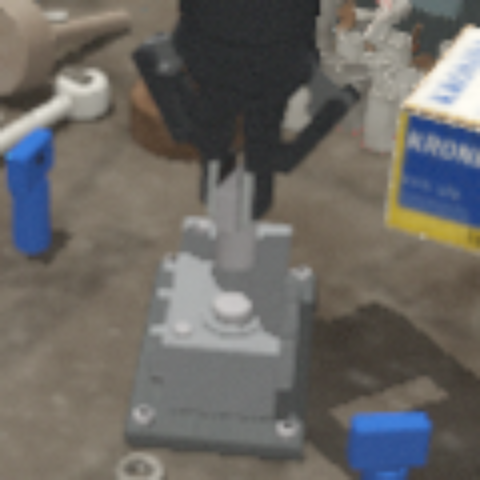

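The casting is still seated at 0.059 and the shank shows longer at (235,240), so the pin is coming out. Two more swings.

```bash
python3 -m crank '[[[0,0,0],-6,255],[[0,0,-1],-14,255],[[0,0,-2],-22,255],[[0,0,-2.5],-30,255],[[0,0,-3.5],-38,255],[[0,0,-4],-46,255],[[0,0,-4.5],-38,255],[[0,0,-5.5],-30,255],[[0,0,-6.5],-22,255],[[0,0,-7],-14,255]]'
python3 -m crank '[[[0,0,-1],8,255],[[0,0,-1],14,255],[[0,0,-2],6,255],[[0,0,-3],-2,255],[[0,0,-4],-8,255],[[0,0,-4],-8,255]]'
python3 -c "
from h import *; go((.5095,-.1656,.075),116.28)"
```

```text
time: 6.8
eef_pos: [0.5087, -0.1651, 0.0958]
tcp_rot: [0.587, 0.809, 0.0, -0.0]
contact_force: [3.7, -0.1, -6.3]
opening: 0.15
finger_force: 78.7
time: 7.4
eef_pos: [0.5088, -0.1653, 0.1012]
tcp_rot: [0.527, 0.85, -0.0, -0.001]
contact_force: [0.3, -0.1, -1.4]
opening: 0.145
finger_force: 79.4
t 7.4 tcp [ 0.5088 -0.1653  0.1012] yaw 116.34 tilt [-1.3e-03  6.0e-04 -1.0e+00] shift [-0.6  0.5 26.2] turn 0.06 F [ 0.3 -0.1 -1.4] q6 -0.96
```

The pin is loose: it is 26 mm up and only its weight is on the wrist. I'll lift it clear.

```bash
python3 -m crank '[[[0,0,-5],0,255],[[0,0,-10],0,255],[[0,0,-16],0,255],[[0,0,-30],0,255],[[0,0,-50],0,255],[[0,0,-70],0,255],[[0,0,-70],0,255],[[0,0,-70],0,255]]'
python3 - <<'E'
from h import *
go((.504,.180,.171),116.3)
c=snap("scene","s2"); S=np.load("s2.npy"); print(np.nanmean(S[180:187,272:276,2]))
cv2.imwrite("pics/s2z.png",cv2.resize(c["frame"][60:220,210:370],(480,480)))
E
```

```text
time: 8.2
eef_pos: [0.5096, -0.1657, 0.1727]
tcp_rot: [0.528, 0.849, 0.0, 0.001]
contact_force: [-1.1, 0.3, -2.4]
opening: 0.15
finger_force: 79.5
t 8.2 tcp [ 0.5096 -0.1657  0.1727] yaw 116.27 tilt [ 1.5e-03 -9.0e-04 -1.0e+00] shift [312.5 148.    1.4] turn -0.03 F [-1.1  0.3 -2.4] q6 -0.96
0.05918463775182052
```

View pics/s2z.png

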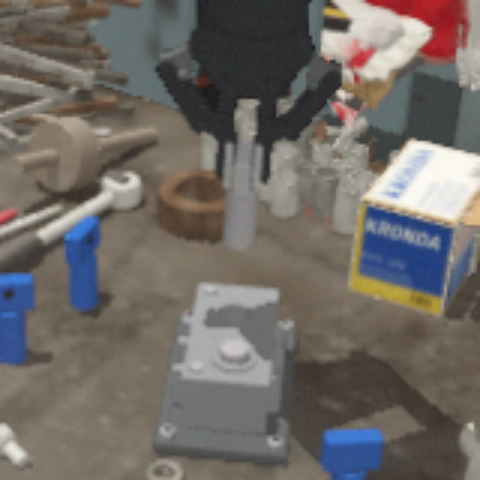

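The pin is out and hanging straight in the gripper, and the casting is seated. Moving to the tray.

```bash
python3 -m crank '[[[18,9,0],0,255],[[54,26,0],0,255],[[99,47,0],0,255],[[144,68,0],0,255],[[189,89,0],0,255],[[230,109,0],0,255],[[266,126,0],0,255],[[294,139,0],0,255],[[309,146,0],0,255],[[312,148,0],0,255]]'
python3 -m crank '[[[0,0,0],0,255],[[0,0,25],0,255],[[0,0,60],0,255],[[0,0,90],0,255],[[0,0,108],0,255],[[0,0,113],0,255],[[0,0,113],0,255],[[0,0,113],0,255]]'
python3 -c "
from h import *; go((.504,.180,.055),116.3)"
```

```text
time: 9.25
eef_pos: [0.5026, 0.1813, 0.1702]
tcp_rot: [0.527, 0.85, -0.001, -0.001]
contact_force: [-0.1, -0.7, -2.7]
opening: 0.145
finger_force: 79.3
time: 10.05
eef_pos: [0.505, 0.1793, 0.06]
tcp_rot: [0.528, 0.849, 0.001, 0.001]
contact_force: [-0.4, -0.2, -2.4]
opening: 0.145
finger_force: 79.4
t 10.05 tcp [0.505  0.1793 0.06  ] yaw 116.23 tilt [ 2.1e-03  2.0e-04 -1.0e+00] shift [ 1.1 -0.6  5. ] turn -0.07 F [-0.4 -0.2 -2.4] q6 -0.31
```

Lowering by small steps to contact.

```bash
python3 -m crank '[[[0,0,2],0,255],[[0,0,4],0,255],[[0,0,4],0,255],[[0,0,4],0,255]]'
python3 -m crank '[[[0,0,1],0,255],[[0,0,1.5],0,255],[[0,0,1.5],0,255]]'
```

```text
time: 10.45
eef_pos: [0.504, 0.1798, 0.0551]
tcp_rot: [0.528, 0.849, 0.0, 0.0]
contact_force: [-0.4, 0.6, -0.8]
opening: 0.146
finger_force: 79.4
time: 10.75
eef_pos: [0.5043, 0.1799, 0.0548]
tcp_rot: [0.528, 0.849, -0.0, -0.0]
contact_force: [-2.8, -0.8, 5.9]
opening: 0.147
finger_force: 80.6
```

```bash
python3 -m crank '[[[0,0,-0.5],0,180],[[0,0,-0.5],0,150],[[0,0,-0.5],0,100],[[0,0,-0.5],0,60],[[0,0,-0.5],0,60],[[0,0,-0.5],0,60]]' 20
python3 -m crank '[[[0,0,-8],0,60],[[0,0,-25],0,60],[[0,0,-60],0,60],[[0,0,-105],0,60],[[0,0,-145],0,60],[[0,0,-150],0,60],[[0,0,-150],0,60],[[0,0,-150],0,60]]'
python3 - <<'E'
from h import *
snap("scene","s3"); snap("top","t3")
W=np.load("t3.npy"); m=np.zeros(W.shape[:2],bool); m[140:250,135:225]=1; m&=(W[...,2]>.06)&(W[...,2]<.1)
print(m.sum(), W[m].mean(0) if m.any() else 0); S=np.load("s3.npy"); print(np.nanmean(S[180:187,272:276,2]))
print(get_state()["contact_force"],get_state()["finger_force"],get_state()["eef_pos"])
E
```

```text
time: 11.35
eef_pos: [0.5039, 0.1797, 0.0537]
tcp_rot: [0.528, 0.849, -0.0, -0.0]
contact_force: [0.3, 0.2, 0.0]
opening: 0.764
finger_force: 0.0
time: 12.15
eef_pos: [0.5031, 0.1796, 0.2027]
tcp_rot: [0.528, 0.849, -0.001, -0.001]
contact_force: [0.8, -0.3, 0.4]
opening: 0.763
finger_force: 0.0
100 [0.50610357 0.17365754 0.07757783]
0.05928587505680065
[-0.3194412   0.06960781  0.17532758] 0.0 [0.50263294 0.17954261 0.20158879]
```

View pics/s3.png

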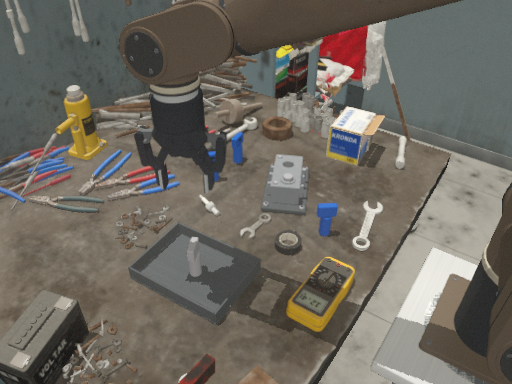

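The pin stands upright in the tray at (194,257), the casting at (287,185) is seated, and the gripper is clear.

```bash
python3 -c "
from plant import ctrl; print(ctrl.sign_off())"
```

```text
the job is handed in; nothing more can be done
None
```

I twisted the pin back and forth out of the casting and stood it upright in the parts tray; the casting was seated at every camera check, the gripper was clear, and I handed the job in at about 12 s of the 58 s allowed (sign-off returned no verdict).

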